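# Draw the bench vent flap shut with the hooked pole

### The arm

A 7-joint arm with a two-finger parallel gripper is mounted at the origin on a cart in front of the work surface, level with it; the furniture and walls round the work are solid. World frame = base frame: x ahead of the robot, y to its left, z up, the work surface at z = 0. Lengths are in m, angles in rad, forces in N, time in s.
With the tool pointing down it reaches from about 0.4 to 0.9 m from the base axis. Payload 5.5 kg.
Tool frame: the origin (TCP) lies on the centre line of the jaws, within the pads' length; the fingertips stand 22 mm ahead of it and the grasp point (between the pads) lies 3 mm ahead of it (tip_extent is the z of the fingertips in the tool frame, in m); z points along the fingers, y is the line along which they close (so a half turn about z gives the same grasp; the last joint's range is limited). The gripper opens to 92 mm and grips with 3 to 60 N. Pads are 19 mm wide; open, the fingers measure 130 mm over their backs; the gripper's body (75 mm by 190 mm) begins 47 mm behind the grasp point.
Start: joints at [1.532, 0.501, -0.427, 1.55, 0.221, 1.138, -0.21], TCP at [0.193, -0.621, 0.249] pointing down, gripper open.
Joint ranges: [-2.88, 2.88], [-0.31, 2.03], [-1.54, 1.56], [0.2, 2.42], [-1.41, 4.55], [0.19, 2.02], [-2.57, 2.57]. Speed limits (rad/s): [2.57, 2.57, 3.14, 3.14, 3.14, 3.14, 3.14].

### API

Orientations are given as a unit quaternion [w, x, y, z].
In Python, from plant import * gives the robot as it stands. The module is installed in compiled form; this text tells all that it offers.
- The arm moves only by the tool apply_moves, never from a script. Its argument "commands" is text: rows parted by semicolons, each of 7 numbers parted by spaces: the shift along the tool's x, y, z in parts of the range, where 1.0 means 1 m, then the turn, a rotation vector about the tool's x, y, z in shares of 180 degrees (1.0 is 180 degrees), then the opening, from 0 (shut) to 1 (fully open). In form: dx dy dz wx wy wz fingers; .... A call has exactly 10 rows; each row is the pose to reach, as a shift and turn from the pose commanded when the call began, along the tool's axes at that moment; what a row does not reach only later rows make up. A row lasts 1/12 s, in which the tool goes at most 41.7 mm and 7.16 degrees, less where a joint would pass 70% of its speed; a pose out of reach is approached as far as the arm can. Shift and turn numbers lie between -1 and 1, and a call with a number outside is refused. A call with a gripper value outside its range is refused whole. The fingers move at their own pace and stop on an object; "grip_force" is the grip in N (left out, the last holds). Time passes only in rows, so rows that repeat a pose let the fingers close, or fill a call up. It gives the time, the measured TCP pose, the force, the opening and the grip force at its end, in the units of the state.
- get_state(): the state, without advancing time (a new reading comes with each control period).
- grab_frame(name): name is "side" or "top"; returns the picture (400x640x3 uint8, red, green, blue); there is no depth.
- camera_params(name): a dict with "intrinsics" (3x3 intrinsics, pixels), "world_to_cam" (4x4, takes a point from world to camera coordinates). Camera axes: x right, y down, z forward; pixel columns grow to the right and rows downward; lengths in m; the calibration is good to about 2 mm. A picture is of the moment at which its call begins. camera_params takes no time and is no camera call.
- close_job(): hands the job in; it is judged then, once.
The state is a dict: "t": time; "qpos": joint angles; "qd": joint speeds; "tau": joint torques, N m; "ee_pos": TCP position; "ee_rot": TCP orientation; "ft_force": force on the tool from outside, world axes, zero at the start; "ft_torque": the same for the moment, N m; "width": opening from 0.0 (shut) to 1.0 (fully open); "grasp_force": force on a finger pad.
Only numpy, scipy, OpenCV 4.12 (cv2) and the standard library are available. Lean on these libraries where they do the work, as an engineer would, in place of code of your own. Each camera call takes 0.05 s, during which the arm holds its last target. There are 200 camera calls.

### The job

Close the vent box with the hooked pole: take the pole from its rest, hook it into the ring eye on the tilted flap, draw the flap fully shut past its catch, and keep a steady pull of about 12 N on the eye for a good second so that the seal seats (over 20 N on the vent box would bend it). Then unhook the pole and lay it back in its rest as it was; touch the vent box with nothing but the pole, and leave the other things on the bench alone.

Things in the scene. Friction and masses are not known exactly. Their poses are not given: they have to be found in the camera images.
- pole: Hooked pole, about 0.14 kg: flat-sided pale wooden handle 120 x 20 x 24 mm (along x, y, z), then a telescopic steel rod in a sleeve, its end turned straight down (-z) as a 6 mm hook pin. Origin: underside of the handle at its middle, x towards the hook, z up; rod axis at z = +12 mm. Grip across y at the handle's middle, between the rest's saddles; it yields, 3 to 5 N per mm when pulled.
- pole_rest: Fixed dark steel rest: base 124 x 70 x 8 mm, two notched saddles at x = -48 and +48 mm (86 mm free between them). Notches 25 mm wide, flared above; flares end 75 mm above the bench, notch floors 50 mm. Origin: centre of its underside on the bench; x is the way the rod points when the pole lies in it, z up. The resting pole's origin is at [0, 0, 50] mm, within 4 mm along x.
- vent_box: White sheet-metal vent box, 170 deep (x) x 220 wide (y) x 335 mm high, short pipe stub on top, fixed. Origin: on the bench under the middle of its front face; x points into the box (front faces -x), z up. In its front an opening 164 mm wide, 65 to 300 mm above the bench, holds the flap; a 35 mm bar lies above it.
- vent_flap (a joint): Angle of the aluminium flap, 158 wide x 221 mm high, hinged at its lower edge (axis along the box's y at box x = +6, z = 69 mm). 0 = shut, upright; to 0.85 = top leaning into the box. Stiff hinge (0.2 N m): it stays where left. At about 0.035 rad it meets a sprung ball catch (7 to 11 N at the eye to draw it over), past 0.01 it snaps to 0 at a rigid stop and the load drops.
- eye: Steel ring eye on the flap's front, 26 mm inside, 5 mm wire. Origin: ring centre. z: ring axis, up along the flap (vertical when shut, top into the box when open); x: to the flap face, 30 mm away. With flap angle q it lies in the box frame at x = 6 + 150 sin q - 33 cos q, z = 69 + 150 cos q + 33 sin q (mm).
- stopper_1: small grey rubber stopper, 24 mm, bystander, origin at the underside
- stopper_2: red rubber stopper, 31 mm, bystander, origin at the underside
- stopper_3: small black rubber stopper, 18 mm, bystander, origin at the underside
- ferrule (a point): Front end of the pole's handle, on the rod's axis (pole frame [60, 0, 12] mm). The sleeve ends 56 mm ahead of it; the hook pin stands 104 to 116 mm ahead (the rod is clamped at a length that differs each time and is not measured; 80 N would shift it). The pin reaches 45 mm below the rod's axis.

How it is judged:
By the outcome, as a careful person would: the job done as asked, in the order asked, and still so for the second after the job is handed in, with the robot touching nothing.
It also fails if it takes over 69 s, if anything falls off the work surface, if the arm or the gripper's body presses on something with over 40 N, if the wrist force passes 120 N, or if a joint passes its speed limit or range.

## Working session

There is one attempt and no reset: what is moved stays moved. The work goes in short steps, Python scripts to look and compute and a tool call to move; the robot and the scene stay as the last step left them, time stands still between calls to the robot, and variables do not carry over. Pictures are saved under pics/ and viewed, at most 10 in all, crops included, and the job is handed in when it is done.

Besides the shell and the picture viewer there is one more tool, called as name(argument=value, ...) on one line, values as JSON. apply_moves: Moves the arm, as the interface text tells. Its arguments: {"type":"object","properties":{"commands":{"type":"string"},"grip_force":{"type":"number"}},"required":["commands"]}

```bash
mkdir -p pics; ls
python3 - <<'E'
from plant import *
import cv2
for n in("side","top"):
    cv2.imwrite(f"pics/{n}0.png",grab_frame(n)[:,:,::-1])
    p=camera_params(n);print(n,p["intrinsics"],p["world_to_cam"])
s=get_state();print(s)
E
```

```text
pics
side [[509.74644554   0.         318.35519986]
 [  0.         509.74644554 193.64281133]
 [  0.           0.           1.        ]] [[ 0.73003164 -0.68329107  0.0129277  -0.57638857]
 [-0.57795815 -0.62736754 -0.52189496  0.2730244 ]
 [ 0.36471658  0.37352816 -0.85291179  0.98353171]
 [ 0.          0.          0.          1.        ]]
top [[361.03464564   0.         316.3303843 ]
 [  0.         361.03464564 201.00437669]
 [  0.           0.           1.        ]] [[ 0.01370196 -0.99983513  0.0119149  -0.23851789]
 [-0.98298445 -0.01565207 -0.18302075  0.59363485]
 [ 0.18317706 -0.00920442 -0.98303685  0.89596131]
 [ 0.          0.          0.          1.        ]]
{'t': 0.1, 'qpos': array([ 1.53222201,  0.50176419, -0.42678793,  1.55132793,  0.22080717,
        1.13829141, -0.21032284]), 'qd': array([-9.26123004e-04, -1.09667169e-03,  3.10926670e-05, -3.42998500e-03,
        6.17297635e-05, -1.41968792e-03,  1.11004311e-03]), 'tau': array([-1.14908061e-02, -5.67872429e+01, -5.83840325e+00, -2.79915565e+01,
       -6.90827658e-02,  2.41468992e-02,  4.60464008e-06]), 'ee_pos': array([ 0.19296507, -0.6200867 ,  0.24778126]), 'ee_rot': array([-8.63147889e-04,  9.88637150e-01,  1.50319094e-01, -1.04895440e-04]), 'ft_force': array([ 1.49243193, -0.23030017,  0.337869  ]), 'ft_torque': array([ 0.02422782,  0.04273587, -0.01291923]), 'grasp_force': 0.0, 'width': 0.9977190454443426}
```

View pics/side0.png

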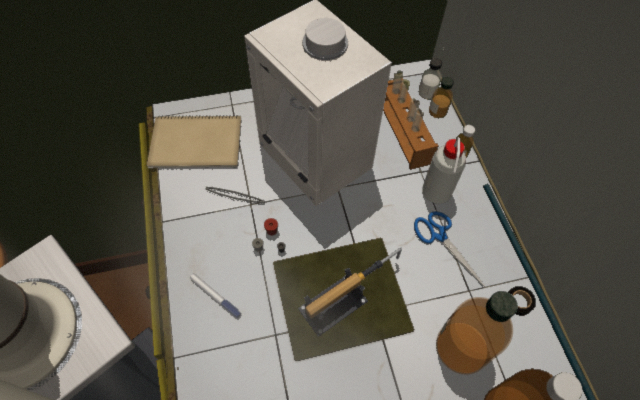

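View pics/top0.png

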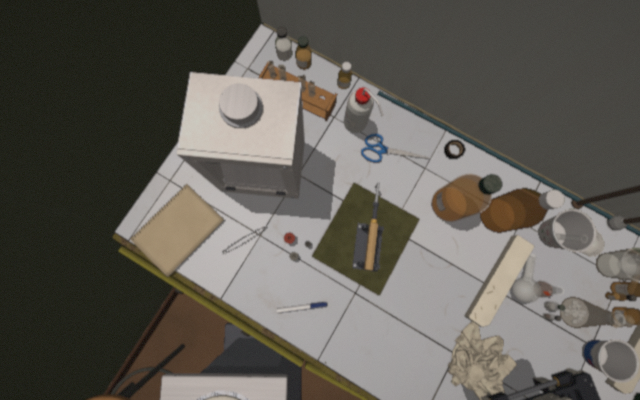

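```bash
cat > h.py <<'E'
from plant import *
import cv2,numpy as np
def proj(n,P):
    p=camera_params(n);c=np.atleast_2d(P)@p["world_to_cam"][:3,:3].T+p["world_to_cam"][:3,3]
    u=c@p["intrinsics"].T;return u[:,:2]/u[:,2:]
def ray(n,uv):
    p=camera_params(n);R=p["world_to_cam"][:3,:3];t=p["world_to_cam"][:3,3]
    d=R.T@np.linalg.inv(p["intrinsics"])@np.r_[uv,1];return -R.T@t,d/np.linalg.norm(d)
def onz(n,uv,z):
    o,d=ray(n,uv);return o+d*(z-o[2])/d[2]
def tri(a,b):
    o1,d1=ray("side",a);o2,d2=ray("top",b)
    s=np.linalg.lstsq(np.c_[d1,-d2],o2-o1,rcond=None)[0]
    p,q=o1+s[0]*d1,o2+s[1]*d2;return (p+q)/2,np.linalg.norm(p-q)
E
python3 - <<'E'
import cv2,numpy as np
s=cv2.imread("pics/side0.png");t=cv2.imread("pics/top0.png")
def up(i,x0,x1,y0,y1,k):return cv2.resize(i[y0:y1,x0:x1],None,fx=k,fy=k,interpolation=cv2.INTER_CUBIC)
A=up(s,290,410,235,340,4);B=up(t,340,420,175,280,4)
cv2.imwrite("pics/pole.png",np.hstack([A,B]))
A=up(s,240,395,0,205,2.9);B=up(t,175,310,65,205,2.5)
C=np.zeros((594,790,3),np.uint8);C[:A.shape[0],:A.shape[1]]=A[:594];C[:B.shape[0],450:450+B.shape[1]]=B
C=np.clip(C.astype(float)*1.5,0,255).astype(np.uint8)
cv2.imwrite("pics/box.png",C)
E
```

```text
(no output)
```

View pics/pole.png

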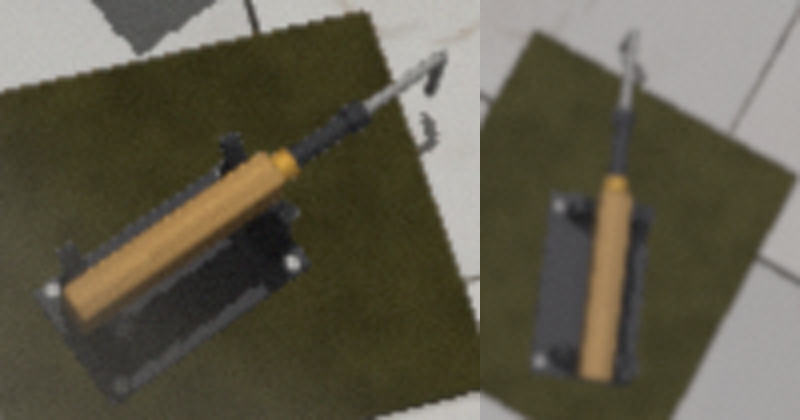

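View pics/box.png

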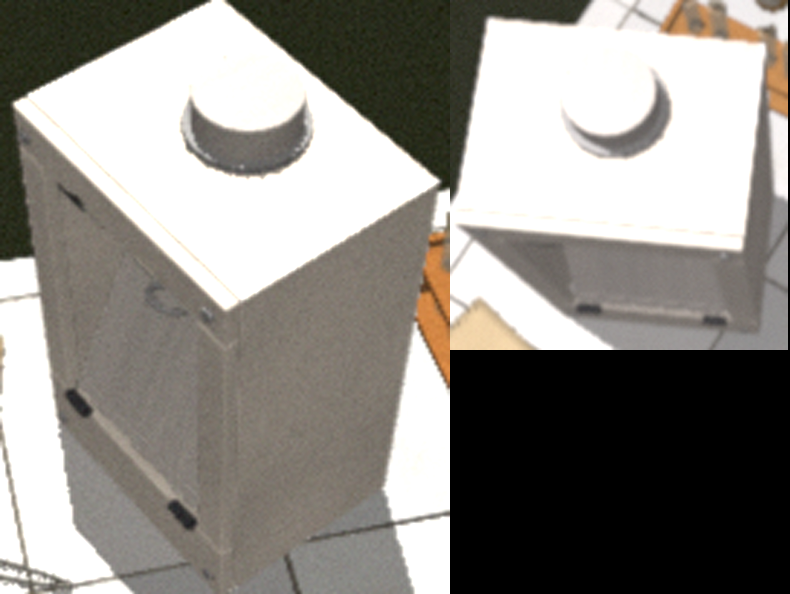

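Run:
```python
from h import *
np.set_printoptions(precision=4,suppress=True)
S=lambda x,y:(240+x/2.9,y/2.9); T=lambda x,y:(175+(x-450)/2.5,65+y/2.5)
SP=lambda x,y:(290+x/4,235+y/4); TP=lambda x,y:(340+(x-480)/4,175+y/4)
for n,a,b in [("FL",S(18,103),T(457,225)),("FR",S(235,308),T(742,248)),("BR",S(440,183),T(766,42)),("BL",S(222,0),T(487,17)),
 ("hL",S(78,403),T(590,309)),("hR",S(182,514),T(714,320)),("botR",S(222,590),T(757,330)),
 ("ferr",SP(285,162),TP(616,185)),("sleeve",SP(362,115),TP(623,113)),("rodend",SP(440,55),TP(631,38)),("pin",SP(432,93),TP(638,82)),
 ("hndFarL",SP(262,152),TP(606,190)),("hndNearL",SP(65,287),TP(582,379)),("hndNearR",SP(83,318),TP(607,380)),
 ("scrNW",SP(50,290),TP(540,360)),("scrFL",None,None)]:
    if a is not None: p,e=tri(a,b);print(n,p,"gap",round(e*1e3,1))
print("cams",ray("side",(0,0))[0],ray("top",(0,0))[0])
# handle mask check
for n in("side","top"):
    im=cv2.imread(f"pics/{n}0.png");hsv=cv2.cvtColor(im,cv2.COLOR_BGR2HSV)
    m=cv2.inRange(hsv,(8,70,100),(25,200,255))
    x0,x1,y0,y1=(295,368,265,320) if n=="side" else (360,382,210,275)
    k=np.zeros_like(m);k[y0:y1,x0:x1]=m[y0:y1,x0:x1]
    c=max(cv2.findContours(k,0,1)[0],key=cv2.contourArea);print(n,cv2.minAreaRect(c),cv2.contourArea(c))
```

```text
FL [0.6293 0.0319 0.3418] gap 4.6
FR [ 0.6168 -0.1812  0.3369] gap 5.1
BR [ 0.7819 -0.1942  0.3372] gap 1.4
BL [0.804  0.0278 0.3306] gap 1.4
hL [ 0.6221 -0.0088  0.079 ] gap 0.3
hR [ 0.6136 -0.1369  0.0752] gap 1.0
botR [ 0.6156 -0.179   0.0148] gap 0.9
ferr [ 0.5445 -0.3789  0.0741] gap 2.7
sleeve [ 0.5929 -0.3855  0.0659] gap 2.4
rodend [ 0.6423 -0.3908  0.0713] gap 3.1
pin [ 0.6188 -0.3987  0.0698] gap 15.9
hndFarL [ 0.5388 -0.3703  0.0819] gap 0.5
hndNearL [ 0.4227 -0.3547  0.0832] gap 4.4
hndNearR [ 0.4212 -0.3704  0.0781] gap 1.8
scrNW [ 0.4327 -0.3352  0.0189] gap 0.1
cams [ 0.2199 -0.5899  0.9888] [ 0.4227 -0.2209  0.9923]
side ((334.8060302734375, 291.9420166015625), (10.435514450073242, 66.78729248046875), 55.304847717285156) 601.5
top ((371.05035400390625, 244.06349182128906), (8.214727401733398, 50.702064514160156), 6.581944942474365) 356.0
```

```bash
cat > fit.py <<'E'
from h import *
from scipy.optimize import least_squares
np.set_printoptions(precision=4,suppress=True)
S=lambda x,y:(240+x/2.9,y/2.9); T=lambda x,y:(175+(x-450)/2.5,65+y/2.5)
SP=lambda x,y:(290+x/4,235+y/4); TP=lambda x,y:(340+(x-480)/4,175+y/4)
def Rz(a):c,s=np.cos(a),np.sin(a);return np.array([[c,-s,0],[s,c,0],[0,0,1]])
def fit(obs,x0,free):
    def r(x):
        o=[]
        for n,uv,P in obs:
            Q=np.array([P[0]+(x[4] if free and P[3:] else 0),P[1],P[2]])/1e3 if not free else np.array([P[0]+(x[4]*1e3 if len(P)>3 else 0),P[1],P[2]])/1e3
            o.append(proj(n,(Rz(x[3])@Q+x[:3])[None])[0]-uv)
        return np.ravel(o)
    s=least_squares(r,x0,loss="soft_l1");print(s.x,np.degrees(s.x[3]));print(r(s.x).reshape(-1,2).round(1).tolist());return s.x
B=[("side",S(18,103),(0,110,335)),("side",S(235,308),(0,-110,335)),("side",S(440,183),(170,-110,335)),("side",S(222,590),(0,-110,0)),
("top",T(457,225),(0,110,335)),("top",T(742,248),(0,-110,335)),("top",T(766,42),(170,-110,335)),("top",T(487,17),(170,110,335)),("top",T(757,330),(0,-110,0))]
b=fit(B,[.62,-.075,0,-.07],False)
P=[("side",SP(262,152),(60,10,24)),("side",SP(65,287),(-60,10,24)),("side",SP(83,318),(-60,-10,24)),
("top",TP(606,190),(60,10,24)),("top",TP(632,193),(60,-10,24)),("top",TP(582,379),(-60,10,24)),("top",TP(607,380),(-60,-10,24)),
("side",SP(440,55),(63,0,13,1)),("top",TP(631,36),(63,0,13,1)),("side",SP(432,93),(60,0,-33,1))]
p=fit(P,[.48,-.36,.05,-.12,.11],True)
R=Rz(b[3]);
def inbox(n,uv,y):
    o,d=ray(n,uv);o=R.T@(o-b[:3]);d=R.T@d;return (o+d*(y-o[1])/d[1])*1e3
e=inbox("side",S(165,297),0);print("ring",e)
q=least_squares(lambda q:[6+150*np.sin(q[0])-33*np.cos(q[0])-e[0],69+150*np.cos(q[0])+33*np.sin(q[0])-e[2]],[.4]);print("q",q.x,q.fun)
for uv,y in((S(130,258),.079),(S(78,390),.079),(S(198,340),-.079)):print("edge",inbox("side",uv,y))
print(get_state()["ee_pos"])
E
python3 fit.py
```

```text
[ 0.6248 -0.0704 -0.0014 -0.0748] -4.283828471534002
[[-1.7, 0.7], [-2.0, 1.5], [1.1, -0.3], [0.4, 3.7], [-1.5, -1.7], [0.2, -0.6], [-0.8, -0.7], [0.2, -0.5], [0.7, 0.7]]
[ 0.4805 -0.3705  0.0562 -0.1279  0.1035] -7.330925063254455
[[0.2, -1.3], [-2.0, 0.3], [-0.2, 1.2], [-1.0, -0.8], [0.3, -0.5], [-0.5, -0.6], [1.3, 0.3], [0.6, -0.0], [0.5, -1.1], [-1.9, 0.8]]
ring [ 34.6246   0.     226.5971]
q [0.3962] [-1.1774 -6.4825]
edge [ 61.659   79.     180.2659]
edge [ 4.7236 79.     69.2308]
edge [  1.2031 -79.     280.2994]
[ 0.193  -0.6201  0.2478]
```

```bash
cat > mv.py <<'E'
import sys
from h import *
from scipy.spatial.transform import Rotation as Ro
def delta(x,y,z,h,from_=None):
    s=get_state();q=s["ee_rot"];R=Ro.from_quat(np.r_[q[1:],q[0]])
    a=np.radians(h);G=Ro.from_matrix(np.array([[np.cos(a),np.sin(a),0],[np.sin(a),-np.cos(a),0],[0,0,-1]]))
    d=R.inv().apply(np.array([x,y,z])-s["ee_pos"]);w=np.degrees((R.inv()*G).as_rotvec())
    print("d",d.round(4),"w",w.round(2),"t",s["t"],"ft",s["ft_force"].round(2))
if __name__=="__main__": delta(*map(float,sys.argv[1:]))
E
python3 mv.py .4805 -.3705 .16 -7.3
```

```text
d [ 0.3487 -0.1527  0.0881] w [-1.000e-01  2.000e-02  2.459e+01] t 0.1 ft [ 1.49 -0.23  0.34]
```

The rows are not in the units I measure in: turns go in shares of 180 degrees. I convert before sending: 24.6 degrees / 180 = 0.1367.

apply_moves(commands="0.035 -0.015 0 0 0 0 1;0.07 -0.03 0 0 0 0.0278 1;0.11 -0.048 0 0 0 0.0556 1;0.145 -0.064 0.01 0 0 0.0833 1;0.18 -0.08 0.02 0 0 0.1111 1;0.215 -0.094 0.03 0 0 0.1367 1;0.25 -0.11 0.04 0 0 0.1367 1;0.285 -0.125 0.055 0 0 0.1367 1;0.32 -0.14 0.07 0 0 0.1367 1;0.349 -0.153 0.088 0 0 0.1367 1", grip_force=50)

```text
t: 0.93
ee_pos: [0.4834, -0.3684, 0.1606]
ee_rot: [-0.0, 0.998, -0.063, 0.001]
ft_force: [-0.2, -1.0, -0.5]
width: 1.001
grasp_force: 0.0
```

```bash
python3 mv.py .4805 -.3705 .067 -7.3
python3 - <<'E'
from h import *
s=grab_frame("side");t=grab_frame("top")
up=lambda i:cv2.resize(i,None,fx=2.6,fy=2.6,interpolation=2)
cv2.imwrite("pics/g1.png",np.hstack([up(s[200:350,270:420]),up(t[150:300,310:460])])[:,:,::-1])
E
```

```text
d [-0.0028  0.0025  0.0936] w [-0.01 -0.09  0.09] t 0.9333 ft [-0.24 -0.97 -0.54]
```

View pics/g1.png

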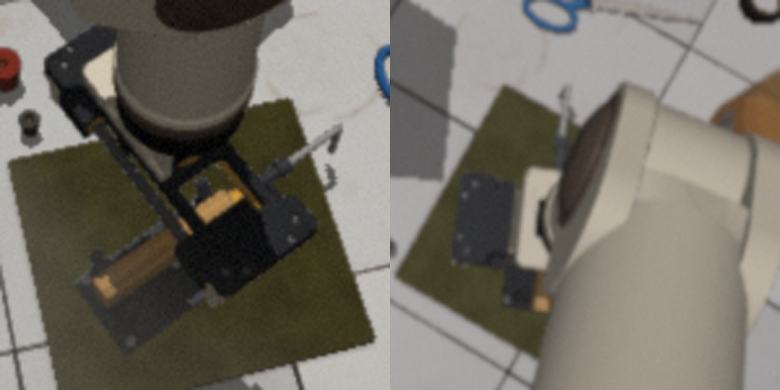

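The gripper straddles the handle (side view crop, about (215,215)); the hook at (330,135) is free. Descending and gripping.

apply_moves(commands="-0.0028 0.0025 0.02 0 0 0 1;-0.0028 0.0025 0.045 0 0 0 1;-0.0028 0.0025 0.065 0 0 0 1;-0.0028 0.0025 0.08 0 0 0 1;-0.0028 0.0025 0.09 0 0 0 1;-0.0028 0.0025 0.0936 0 0 0 1;-0.0028 0.0025 0.0936 0 0 0 0.5;-0.0028 0.0025 0.0936 0 0 0 0;-0.0028 0.0025 0.0936 0 0 0 0;-0.0028 0.0025 0.0936 0 0 0 0", grip_force=15)

```text
t: 1.87
ee_pos: [0.4786, -0.3735, 0.0683]
ee_rot: [0.001, 0.998, -0.064, 0.001]
ft_force: [-0.1, 0.0, 0.6]
width: 0.762
grasp_force: 0.0
```

apply_moves(commands="0 0 0 0 0 0 0;0 0 0 0 0 0 0;0 0 0 0 0 0 0;0 0 0 0 0 0 0;0 0 0 0 0 0 0;0 0 0 0 0 0 0;0 0 0 0 0 0 0;0 0 0 0 0 0 0;0 0 0 0 0 0 0;0 0 0 0 0 0 0", grip_force=55)

```text
t: 2.7
ee_pos: [0.4782, -0.3717, 0.0671]
ee_rot: [-0.001, 0.998, -0.063, -0.0]
ft_force: [0.0, 5.3, 2.4]
width: 0.217
grasp_force: 55.0
```

apply_moves(commands="0 0 -0.005 0 0 0 0;0 0 -0.015 0 0 0 0;0 0 -0.03 0 0 0 0;0 0 -0.055 0 0 0 0;0 0 -0.085 0 0 0 0;0 0 -0.115 0 0 0 0;0 0 -0.15 0 0 0 0;0 0 -0.18 0 0 0 0;0 0 -0.2 0 0 0 0;0 0 -0.205 0 0 0 0")

```text
t: 3.53
ee_pos: [0.4795, -0.3753, 0.2779]
ee_rot: [0.003, 0.998, -0.064, 0.003]
ft_force: [-0.0, -0.8, -0.8]
width: 0.213
grasp_force: 55.0
```

Run:
```python
from h import *
from plant import *
st=get_state();print(st["ee_pos"],st["ee_rot"],st["ft_force"],st["width"])
a=np.radians(-7.3);P=st["ee_pos"]+np.array([np.cos(a),np.sin(a),0])*.168-[0,0,.005]
for n in("side","top"):
    im=grab_frame(n);u,v=proj(n,P)[0].astype(int);print(n,u,v)
    cr=im[v-40:v+50,u-60:u+40]
    cv2.imwrite(f"pics/l_{n}.png",im[:,:,::-1])
    out=cv2.resize(cr,None,fx=4,fy=4,interpolation=2)[:,:,::-1]
    L=out if n=="side" else np.hstack([L,out])
cv2.imwrite("pics/g2.png",L)
```

```text
[ 0.47948149 -0.37532061  0.27794705] [ 0.00322885  0.99791775 -0.06432904  0.00339182] [-0.02105196 -0.79415826 -0.81122403] 0.21256080824864473
side 421 197
top 398 159
```

View pics/g2.png

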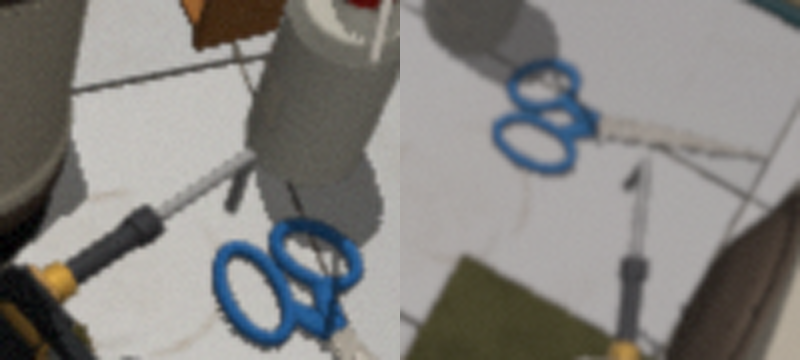

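Pole is lifted; rod end at side px (424,196)/top (399,159), pin tip at side (419,209)/top (395.5,166). Triangulating, and planning the approach.

```bash
python3 - <<'E'
from h import *
for a,b in(((424,195.7),(399.3,159)),((419,209),(395.5,165.8)),((361+60/4,157+280/4),(338+226/4,119+350/4)),((361+148/4,157+222/4),(338+233/4,119+265/4))):
    p,e=tri(a,b);print(p.round(4),round(e*1e3,1))
a=np.radians(-4.284);X=np.array([np.cos(a),np.sin(a)]);O=np.array([.6248,-.0704])
for q in(.4,.45):
    e=6+150*np.sin(q)-33*np.cos(q);z=69+150*np.cos(q)+33*np.sin(q);print("eye",q,O+X*e/1e3,z)
for bx in (-.08,-.03,.036):print(bx,O+X*(bx-.168))
E
python3 mv.py .42 -.10 .278 -4.3
```

```text
[ 0.6476 -0.3982  0.2775] 1.8
[ 0.6445 -0.3992  0.2386] 2.1
[ 0.5474 -0.3851  0.279 ] 1.3
[ 0.5922 -0.3905  0.278 ] 2.7
eye 0.4 [ 0.65872269 -0.07294113] 220.0099543966182
eye 0.45 [ 0.66621404 -0.07350231] 218.4209279785721
-0.08 [ 0.3774929  -0.05187434]
-0.03 [ 0.42735321 -0.05560935]
0.036 [ 0.4931688  -0.06053957]
d [-0.0928 -0.2645 -0.0051] w [ 0.17 -0.15 -3.06] t 3.6333 ft [ 0.4  -0.05 -2.15]
```

Converted, -3.3 degrees / 180 = -0.0183.

apply_moves(commands="-0.02 -0.005 -0.002 0 0 0 0;-0.05 -0.015 -0.004 0 0 0 0;-0.08 -0.03 -0.006 0 0 -0.0056 0;-0.1 -0.055 -0.008 0 0 -0.0111 0;-0.101 -0.09 -0.01 0 0 -0.0183 0;-0.101 -0.125 -0.012 0 0 -0.0183 0;-0.101 -0.16 -0.012 0 0 -0.0183 0;-0.101 -0.195 -0.012 0 0 -0.0183 0;-0.101 -0.225 -0.012 0 0 -0.0183 0;-0.101 -0.25 -0.012 0 0 -0.0183 0")

```text
t: 4.47
ee_pos: [0.4082, -0.1098, 0.2825]
ee_rot: [-0.0, 0.999, -0.034, -0.001]
ft_force: [1.1, -0.3, -0.8]
width: 0.216
grasp_force: 55.0
```

```bash
python3 mv.py .419 -.053 .290 -4
```

```text
d [ 0.0069 -0.0574 -0.0075] w [-0.04  0.16  0.06] t 4.4667 ft [ 1.08 -0.29 -0.82]
```

apply_moves(commands="0 -0.01 -0.002 0 0 0 0;0.002 -0.025 -0.004 0 0 0 0;0.004 -0.04 -0.006 0 0 0 0;0.006 -0.052 -0.007 0 0 0 0;0.007 -0.0574 -0.0075 0 0 0 0;0.007 -0.0574 -0.0075 0 0 0 0;0.007 -0.0574 -0.0075 0 0 0 0;0.007 -0.0574 -0.0075 0 0 0 0;0.007 -0.0574 -0.0075 0 0 0 0;0.007 -0.0574 -0.0075 0 0 0 0")

```text
t: 5.3
ee_pos: [0.4203, -0.0561, 0.2914]
ee_rot: [0.0, 0.999, -0.036, -0.0]
ft_force: [0.8, 0.5, -0.4]
width: 0.216
grasp_force: 55.0
```

Run:
```python
from h import *
st=get_state();print(st["ee_pos"],st["ee_rot"],st["ft_force"],st["width"])
L=[]
for n,(x0,y0) in(("side",(230,50)),("top",(175,110))):
    im=grab_frame(n);cv2.imwrite(f"pics/m_{n}.png",im[:,:,::-1])
    L.append(np.clip(cv2.resize(im[y0:y0+150,x0:x0+100],None,fx=4,fy=4,interpolation=2)*1.4,0,255)[:,:,::-1])
cv2.imwrite("pics/g3.png",np.hstack(L))
```

```text
[ 0.42027088 -0.05612345  0.29143086] [ 3.58411168e-06  9.99364301e-01 -3.56505393e-02 -1.79575517e-04] [ 0.78637598  0.48042168 -0.36649823] 0.21568835458375726[ WARN:0@1.558] global loadsave.cpp:1063 imwrite_ Unsupported depth image for selected encoder is fallbacked to CV_8U.
```

View pics/g3.png

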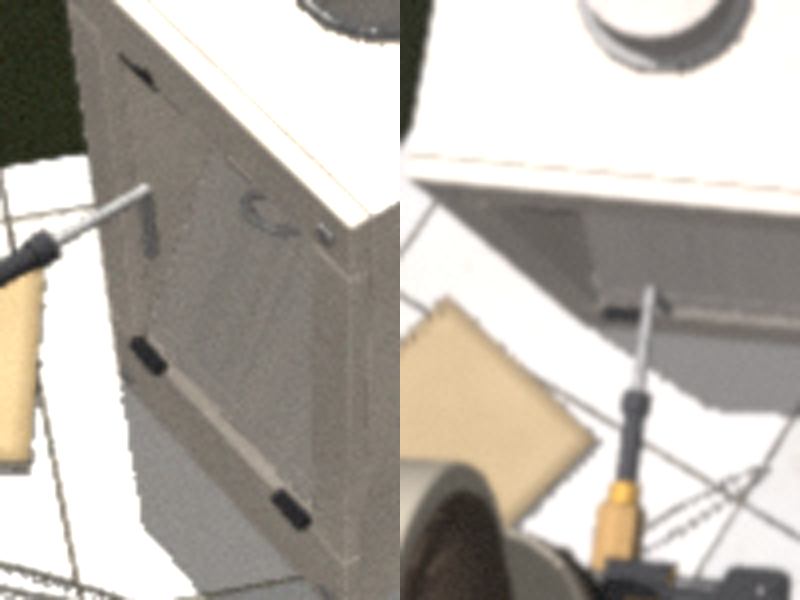

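Ring centre at side px (297,103.5); rod end at side (267,97)/top (237.5,182), pin tip side (268,113.8)/top (241.2,186.2). Computing offset.

Run:
```python
from h import *
from scipy.optimize import least_squares
np.set_printoptions(precision=4,suppress=True)
a=np.radians(-4.284);R=np.array([[np.cos(a),-np.sin(a),0],[np.sin(a),np.cos(a),0],[0,0,1]]);O=np.array([.6248,-.0704,0])
bx=lambda p:R.T@(p-O)*1e3
for u,v in(((267,97),(237.5,182)),((268,113.8),(241.2,186.2))):
    p,e=tri(u,v);print(p,e,bx(p))
s=get_state();print("tcp box",bx(s["ee_pos"]))
def E(x):
    q,y=x;return O+R@np.array([6+150*np.sin(q)-33*np.cos(q),y,69+150*np.cos(q)+33*np.sin(q)])/1e3
for yy in(0,):
  r=least_squares(lambda x:proj("side",E(x)[None])[0]-(297,103.6),[.4,0],x_scale=[.1,10]);print("q,y",r.x,bx(E(r.x)))
  r=least_squares(lambda x:proj("side",E([x[0],0])[None])[0]-(297,103.6),[.4]);print(r.x,r.fun,bx(E([r.x[0],0])))
# predicted pixels of the ring points / pin
P=lambda x,y,z:O+R@np.array([x,y,z])/1e3
for w in((-40,0,290),(-12,110,335),(0,-82,300)):print(w,proj("side",P(*w)[None]),proj("top",P(*w)[None]))
```

```text
[ 0.5902 -0.0701  0.2897] 0.0012853596271679116 [-34.5295  -2.3197 289.7472]
[ 0.5919 -0.0672  0.2397] 0.0011397255790821133 [-33.0087   0.7643 239.7126]
tcp box [-204.9365   -0.7105  291.5803]
q,y [0.4118 1.4261] [ 35.7984   1.4261 219.6687]
[0.4082] [0.2229 0.5226] [ 35.2611   0.     219.774 ]
(-40, 0, 290) [[263.443  97.638]] [[236.1262 184.2523]]
(-12, 110, 335) [[239.0533  38.4574]] [[175.0039 159.1748]]
(0, -82, 300) [[308.7562 110.8258]] [[278.8435 167.1912]]
```

apply_moves(commands="0.006 -0.001 0 0 0 0 0;0.016 -0.001 0 0 0 0 0;0.027 -0.001 0 0 0 0 0;0.038 -0.001 0 0 0 0 0;0.049 -0.001 0 0 0 0 0;0.058 -0.001 0 0 0 0 0;0.065 -0.001 0 0 0 0 0;0.069 -0.001 0 0 0 0 0;0.071 -0.001 0 0 0 0 0;0.071 -0.001 0 0 0 0 0")

```text
t: 6.23
ee_pos: [0.4916, -0.0592, 0.2915]
ee_rot: [-0.0, 0.999, -0.035, -0.0]
ft_force: [0.4, 0.3, -1.6]
width: 0.21
grasp_force: 55.0
```

Run:
```python
from h import *
np.set_printoptions(precision=4,suppress=True)
st=get_state();print(st["ee_pos"],st["ft_force"])
L=[]
for n,(x0,y0) in(("side",(250,60)),("top",(200,130))):
    im=grab_frame(n)
    L.append(np.clip(cv2.resize(im[y0:y0+100,x0:x0+66],None,fx=6,fy=6,interpolation=2)*1.5,0,255).astype(np.uint8)[:,:,::-1])
cv2.imwrite("pics/g4.png",np.hstack(L))
```

```text
[ 0.4916 -0.0592  0.2915] [ 0.3939  0.3125 -1.612 ]
```

View pics/g4.png

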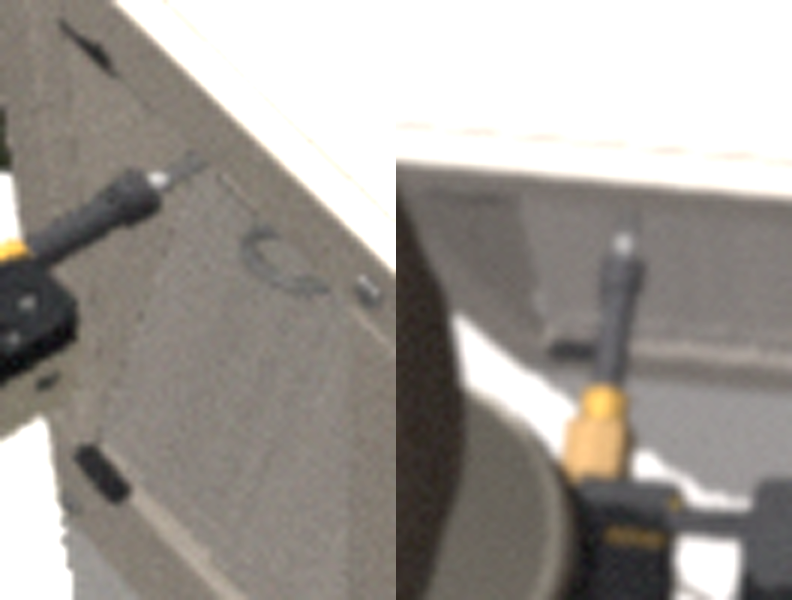

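The pin has gone under the bar. The bar may be hiding the upper right half of the ring (visible arc side px (290.5,101)–(298,108.7)–(304.5,108.3)), so I fit the flap angle to the arc points themselves.

Run:
```python
from h import *
np.set_printoptions(precision=1,suppress=True)
a=np.radians(-4.284);R=np.array([[np.cos(a),-np.sin(a),0],[np.sin(a),np.cos(a),0],[0,0,1]]);O=np.array([.6248,-.0704,0])
th=np.radians(np.arange(0,360,3))
arc=np.array([(250,232),(243,248),(250,268),(268,285),(290,292),(310,292),(325,290)])/6+[250,60]
def ring(q,y=0,r=15.5):
    c=np.array([6+150*np.sin(q)-33*np.cos(q),y,69+150*np.cos(q)+33*np.sin(q)])
    ex=np.array([np.cos(q),0,-np.sin(q)]);P=c+r*(np.outer(np.cos(th),ex)+np.outer(np.sin(th),[0,1,0]));return O+P/1e3@R.T
for q in np.arange(.3,.8,.05):
  for y in (-3,0,3):
    u=proj("side",ring(q,y));d=np.array([np.linalg.norm(u-p,axis=1).min() for p in arc])
    print(round(q,2),y,d, u.min(0),u.max(0))
b=O+(np.array([[0,80,300],[0,0,300],[0,-80,300]])/1e3)@R.T;print(proj("side",b), "pic",(proj("side",b)-[250,60])*6)
```

```text
0.3 -3 [4.6 1.8 1.3 2.8 0.7 2.5 5.1] [283.7 103.1] [299.2 113.4]
0.3 0 [3.8 1.  2.  2.9 0.1 3.4 5.9] [282.8 102.2] [298.3 112.5]
0.3 3 [3.2 0.3 2.5 2.6 1.1 4.4 6.8] [281.9 101.3] [297.3 111.5]
0.35 -3 [3.  0.5 3.  3.8 2.9 0.5 2. ] [286.9 101.7] [302.2 111.7]
0.35 0 [2.1 0.6 3.9 3.2 1.8 0.7 3. ] [286.  100.8] [301.3 110.8]
0.35 3 [1.3 1.5 4.4 2.3 0.5 1.9 4.1] [285.1  99.9] [300.3 109.9]
0.4 -3 [2.2 0.4 1.1 1.  1.2 1.4 0.6] [290.1 100.4] [305.1 110.2]
0.4 0 [1.1 0.9 1.3 0.6 0.5 0.3 0.7] [289.2  99.5] [304.2 109.3]
0.4 3 [0.  2.1 1.2 0.1 0.4 0.8 2. ] [288.3  98.6] [303.3 108.3]
0.45 -3 [2.7 2.8 2.4 2.1 1.2 0.1 0.5] [293.3  99.3] [308.  108.8]
0.45 0 [1.4 1.9 2.2 2.3 1.7 0.9 0.5] [292.3  98.4] [307.1 107.9]
0.45 3 [0.2 1.2 2.1 2.6 2.3 1.7 1.5] [291.4  97.5] [306.2 107. ]
0.5 -3 [4.9 5.9 5.8 5.2 3.9 2.4 1.2] [296.4  98.2] [310.8 107.6]
0.5 0 [3.8 5.2 5.5 5.3 4.2 2.9 1.9] [295.4  97.4] [309.9 106.7]
0.5 3 [2.9 4.6 5.3 5.4 4.6 3.5 2.6] [294.5  96.5] [309.  105.8]
0.55 -3 [7.8 9.1 9.1 8.3 6.7 4.8 3.4] [299.4  97.4] [313.6 106.6]
0.55 0 [6.8 8.4 8.8 8.3 6.9 5.2 3.8] [298.5  96.5] [312.6 105.7
[... 324 characters left out ...]
] [305.3  96. ] [318.8 105.2]
0.65 0 [12.9 14.7 14.9 14.1 12.2 10.1  8.4] [304.4  95.2] [317.9 104.3]
0.65 3 [12.2 14.1 14.6 14.  12.3 10.3  8.6] [303.5  94.3] [317.  103.4]
0.7 -3 [16.6 18.3 18.3 17.  14.9 12.5 10.6] [308.1  95.6] [321.3 104.7]
0.7 0 [15.8 17.6 17.8 16.8 14.8 12.5 10.7] [307.2  94.7] [320.4 103.9]
0.7 3 [15.1 17.  17.4 16.6 14.8 12.6 10.8] [306.3  93.8] [319.4 103. ]
0.75 -3 [19.4 21.1 21.  19.7 17.4 14.9 12.9] [310.9  95.2] [323.7 104.5]
0.75 0 [18.6 20.4 20.5 19.4 17.3 14.9 12.9] [310.   94.4] [322.7 103.6]
0.75 3 [17.9 19.8 20.1 19.2 17.2 14.9 13. ] [309.1  93.5] [321.8 102.7]
[[255.5  58.9]
 [280.9  83.7]
 [308.1 110.1]] pic [[ 33.3  -6.3]
 [185.4 142. ]
 [348.3 300.8]]
```

apply_moves(commands="0 0 0.004 0 0 0 0;0 0 0.009 0 0 0 0;0 0 0.013 0 0 0 0;0 0 0.017 0 0 0 0;0 0 0.02 0 0 0 0;0 0 0.022 0 0 0 0;0 0 0.024 0 0 0 0;0 0 0.025 0 0 0 0;0 0 0.025 0 0 0 0;0 0 0.025 0 0 0 0")

```text
t: 7.17
ee_pos: [0.4915, -0.0593, 0.2667]
ee_rot: [-0.0, 0.999, -0.035, 0.0]
ft_force: [0.0, -0.3, -1.4]
width: 0.216
grasp_force: 55.0
```

apply_moves(commands="0 0 0.004 0 0 0 0;0 0 0.008 0 0 0 0;0 0 0.012 0 0 0 0;0 0 0.015 0 0 0 0;0 0 0.018 0 0 0 0;0 0 0.02 0 0 0 0;0 0 0.02 0 0 0 0;0 0 0.02 0 0 0 0;0 0 0.02 0 0 0 0;0 0 0.02 0 0 0 0")

```text
t: 8.0
ee_pos: [0.4916, -0.0593, 0.2468]
ee_rot: [0.0, 0.999, -0.035, 0.0]
ft_force: [-0.3, -0.1, -0.7]
width: 0.213
grasp_force: 55.0
```

apply_moves(commands="-0.004 0 0 0 0 0 0;-0.009 0 0 0 0 0 0;-0.013 0 0 0 0 0 0;-0.017 0 0 0 0 0 0;-0.021 0 0 0 0 0 0;-0.025 0 0 0 0 0 0;-0.029 0 0 0 0 0 0;-0.032 0 0 0 0 0 0;-0.035 0 0 0 0 0 0;-0.035 0 0 0 0 0 0")

```text
t: 8.83
ee_pos: [0.4556, -0.0569, 0.2465]
ee_rot: [0.0, 0.999, -0.035, -0.0]
ft_force: [0.8, 0.8, -0.9]
width: 0.216
grasp_force: 55.0
```

Run:
```python
from h import *
im=grab_frame("side");t=grab_frame("top")
f=lambda i,x0,y0:np.clip(cv2.resize(i[y0:y0+100,x0:x0+66],None,fx=6,fy=6,interpolation=2)*1.5,0,255).astype(np.uint8)[:,:,::-1]
cv2.imwrite("pics/g5.png",np.hstack([f(im,250,60),f(t,200,130)]))
```

```text
(no output)
```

View pics/g5.png

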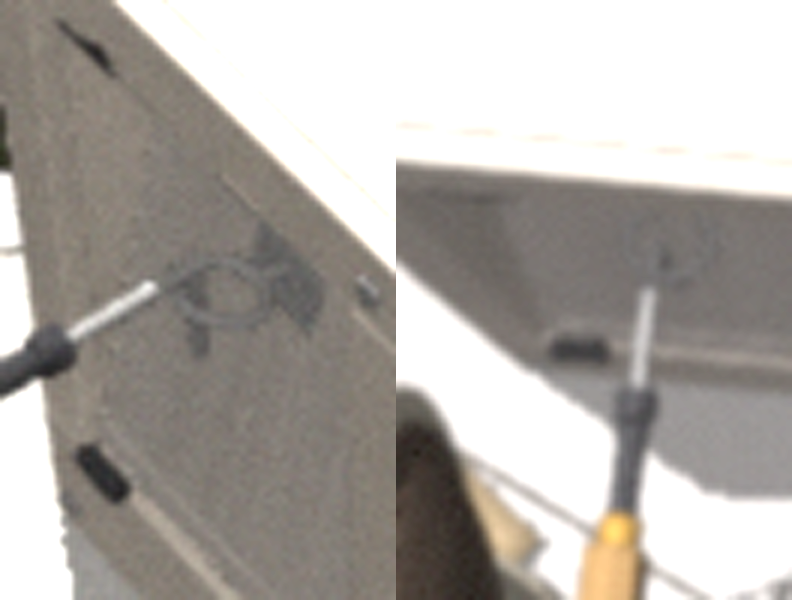

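The pin tip (205,345) stands through the ring (228,290): hooked, and the flap follows. Continuing the pull.

apply_moves(commands="-0.003 0 0 0 0 0 0;-0.006 0 0 0 0 0 0;-0.009 0 0 0 0 0 0;-0.012 0 0 0 0 0 0;-0.015 0 0 0 0 0 0;-0.018 0 0 0 0 0 0;-0.021 0 0 0 0 0 0;-0.023 0 0 0 0 0 0;-0.025 0 0 0 0 0 0;-0.025 0 0 0 0 0 0")

```text
t: 9.77
ee_pos: [0.431, -0.0551, 0.2466]
ee_rot: [0.0, 0.999, -0.035, -0.0]
ft_force: [0.2, -0.0, -0.8]
width: 0.211
grasp_force: 55.0
```

apply_moves(commands="-0.0005 0 0 0 0 0 0;-0.001 0 0 0 0 0 0;-0.0015 0 0 0 0 0 0;-0.002 0 0 0 0 0 0;-0.0025 0 0 0 0 0 0;-0.003 0 0 0 0 0 0;-0.0035 0 0 0 0 0 0;-0.004 0 0 0 0 0 0;-0.004 0 0 0 0 0 0;-0.004 0 0 0 0 0 0")

```text
t: 10.6
ee_pos: [0.4275, -0.0548, 0.2466]
ee_rot: [-0.0, 0.999, -0.035, -0.0]
ft_force: [2.0, -0.5, -2.5]
width: 0.214
grasp_force: 55.0
```

apply_moves(commands="-0.0004 0 0 0 0 0 0;-0.0008 0 0 0 0 0 0;-0.0012 0 0 0 0 0 0;-0.0016 0 0 0 0 0 0;-0.002 0 0 0 0 0 0;-0.0024 0 0 0 0 0 0;-0.0025 0 0 0 0 0 0;-0.0025 0 0 0 0 0 0;-0.0025 0 0 0 0 0 0;-0.0025 0 0 0 0 0 0")

```text
t: 11.43
ee_pos: [0.425, -0.0546, 0.2466]
ee_rot: [0.0, 0.999, -0.035, -0.0]
ft_force: [0.9, -0.2, -0.8]
width: 0.216
grasp_force: 55.0
```

apply_moves(commands="-0.0003 0 0 0 0 0 0;-0.0006 0 0 0 0 0 0;-0.0009 0 0 0 0 0 0;-0.0012 0 0 0 0 0 0;-0.0015 0 0 0 0 0 0;-0.0018 0 0 0 0 0 0;-0.002 0 0 0 0 0 0;-0.002 0 0 0 0 0 0;-0.002 0 0 0 0 0 0;-0.002 0 0 0 0 0 0")

```text
t: 12.27
ee_pos: [0.423, -0.0545, 0.2466]
ee_rot: [0.0, 0.999, -0.035, -0.0]
ft_force: [1.5, -0.2, -2.0]
width: 0.215
grasp_force: 55.0
```

apply_moves(commands="-0.0003 0 0 0 0 0 0;-0.0006 0 0 0 0 0 0;-0.0009 0 0 0 0 0 0;-0.0012 0 0 0 0 0 0;-0.0015 0 0 0 0 0 0;-0.0018 0 0 0 0 0 0;-0.002 0 0 0 0 0 0;-0.002 0 0 0 0 0 0;-0.002 0 0 0 0 0 0;-0.002 0 0 0 0 0 0")

```text
t: 13.1
ee_pos: [0.4214, -0.0544, 0.2468]
ee_rot: [-0.0, 0.999, -0.035, 0.0]
ft_force: [4.0, 1.0, -3.2]
width: 0.209
grasp_force: 55.0
```

Load is rising (4 N): at the catch.

apply_moves(commands="-0.0002 0 0 0 0 0 0;-0.0004 0 0 0 0 0 0;-0.0006 0 0 0 0 0 0;-0.0008 0 0 0 0 0 0;-0.001 0 0 0 0 0 0;-0.001 0 0 0 0 0 0;-0.001 0 0 0 0 0 0;-0.001 0 0 0 0 0 0;-0.001 0 0 0 0 0 0;-0.001 0 0 0 0 0 0")

```text
t: 13.93
ee_pos: [0.4211, -0.0543, 0.2469]
ee_rot: [-0.0, 0.999, -0.035, 0.001]
ft_force: [6.8, -1.0, -4.2]
width: 0.213
grasp_force: 55.0
```

apply_moves(commands="-0.0002 0 0 0 0 0 0;-0.0004 0 0 0 0 0 0;-0.0006 0 0 0 0 0 0;-0.0008 0 0 0 0 0 0;-0.001 0 0 0 0 0 0;-0.001 0 0 0 0 0 0;-0.001 0 0 0 0 0 0;-0.001 0 0 0 0 0 0;-0.001 0 0 0 0 0 0;-0.001 0 0 0 0 0 0")

```text
t: 14.77
ee_pos: [0.4209, -0.0543, 0.2472]
ee_rot: [-0.0, 0.999, -0.035, 0.002]
ft_force: [9.0, -0.8, -5.8]
width: 0.218
grasp_force: 55.0
```

apply_moves(commands="-0.0002 0 0.0003 0 0 0 0;-0.0004 0 0.0006 0 0 0 0;-0.0006 0 0.0008 0 0 0 0;-0.0008 0 0.001 0 0 0 0;-0.001 0 0.001 0 0 0 0;-0.001 0 0.001 0 0 0 0;-0.001 0 0.001 0 0 0 0;-0.001 0 0.001 0 0 0 0;-0.001 0 0.001 0 0 0 0;-0.001 0 0.001 0 0 0 0")

```text
t: 15.6
ee_pos: [0.4204, -0.0543, 0.2465]
ee_rot: [-0.0, 0.999, -0.035, 0.003]
ft_force: [9.7, -0.7, -4.8]
width: 0.215
grasp_force: 55.0
```

apply_moves(commands="-0.0002 0 0.0001 0 0 0 0;-0.0004 0 0.0002 0 0 0 0;-0.0006 0 0.0003 0 0 0 0;-0.0008 0 0.0004 0 0 0 0;-0.001 0 0.0005 0 0 0 0;-0.001 0 0.0005 0 0 0 0;-0.001 0 0.0005 0 0 0 0;-0.001 0 0.0005 0 0 0 0;-0.001 0 0.0005 0 0 0 0;-0.001 0 0.0005 0 0 0 0")

```text
t: 16.43
ee_pos: [0.4166, -0.0541, 0.245]
ee_rot: [0.0, 0.999, -0.035, -0.001]
ft_force: [-0.5, -0.5, -1.5]
width: 0.21
grasp_force: 55.0
```

The load dropped: past the catch. Taking up the slack towards 12 N.

apply_moves(commands="-0.0002 0 0 0 0 0 0;-0.0004 0 0 0 0 0 0;-0.0006 0 0 0 0 0 0;-0.0008 0 0 0 0 0 0;-0.001 0 0 0 0 0 0;-0.0012 0 0 0 0 0 0;-0.0014 0 0 0 0 0 0;-0.0015 0 0 0 0 0 0;-0.0015 0 0 0 0 0 0;-0.0015 0 0 0 0 0 0")

```text
t: 17.27
ee_pos: [0.4161, -0.054, 0.2453]
ee_rot: [-0.0, 0.999, -0.035, 0.001]
ft_force: [5.3, -0.7, -2.6]
width: 0.21
grasp_force: 55.0
```

apply_moves(commands="-0.0002 0 0 0 0 0 0;-0.0004 0 0 0 0 0 0;-0.0006 0 0 0 0 0 0;-0.0008 0 0 0 0 0 0;-0.001 0 0 0 0 0 0;-0.0012 0 0 0 0 0 0;-0.0014 0 0 0 0 0 0;-0.0015 0 0 0 0 0 0;-0.0015 0 0 0 0 0 0;-0.0015 0 0 0 0 0 0")

```text
t: 18.1
ee_pos: [0.4159, -0.0539, 0.2457]
ee_rot: [-0.0, 0.999, -0.035, 0.002]
ft_force: [8.7, -0.8, -5.8]
width: 0.21
grasp_force: 55.0
```

apply_moves(commands="-0.0003 0 0 0 0 0 0;-0.0006 0 0 0 0 0 0;-0.0009 0 0 0 0 0 0;-0.0012 0 0 0 0 0 0;-0.0013 0 0 0 0 0 0;-0.0013 0 0 0 0 0 0;-0.0013 0 0 0 0 0 0;-0.0013 0 0 0 0 0 0;-0.0013 0 0 0 0 0 0;-0.0013 0 0 0 0 0 0")

```text
t: 18.93
ee_pos: [0.4157, -0.0539, 0.246]
ee_rot: [-0.0, 0.999, -0.035, 0.003]
ft_force: [11.6, -1.4, -6.5]
width: 0.214
grasp_force: 55.0
```

Holding at about 12 N.

apply_moves(commands="0 0 0 0 0 0 0;0 0 0 0 0 0 0;0 0 0 0 0 0 0;0 0 0 0 0 0 0;0 0 0 0 0 0 0;0 0 0 0 0 0 0;0 0 0 0 0 0 0;0 0 0 0 0 0 0;0 0 0 0 0 0 0;0 0 0 0 0 0 0")

```text
t: 19.77
ee_pos: [0.4157, -0.0539, 0.246]
ee_rot: [-0.0, 0.999, -0.035, 0.003]
ft_force: [12.1, -0.6, -6.4]
width: 0.216
grasp_force: 55.0
```

apply_moves(commands="0 0 0 0 0 0 0;0 0 0 0 0 0 0;0 0 0 0 0 0 0;0 0 0 0 0 0 0;0 0 0 0 0 0 0;0 0 0 0 0 0 0;0 0 0 0 0 0 0;0 0 0 0 0 0 0;0 0 0 0 0 0 0;0 0 0 0 0 0 0")

```text
t: 20.6
ee_pos: [0.4157, -0.054, 0.246]
ee_rot: [-0.0, 0.999, -0.035, 0.003]
ft_force: [12.3, -1.2, -6.0]
width: 0.211
grasp_force: 55.0
```

apply_moves(commands="0.001 0 0 0 0 0 0;0.0025 0 0 0 0 0 0;0.004 0 0 0 0 0 0;0.006 0 0 0 0 0 0;0.008 0 0 0 0 0 0;0.01 0 0 0 0 0 0;0.012 0 0 0 0 0 0;0.0135 0 0 0 0 0 0;0.0145 0 0 0 0 0 0;0.0145 0 0 0 0 0 0")

```text
t: 21.43
ee_pos: [0.4274, -0.0548, 0.2451]
ee_rot: [-0.0, 0.999, -0.035, -0.0]
ft_force: [-0.8, 0.3, -1.3]
width: 0.213
grasp_force: 55.0
```

apply_moves(commands="0 0 -0.003 0 0 0 0;0 0 -0.007 0 0 0 0;0 0 -0.012 0 0 0 0;0 0 -0.018 0 0 0 0;0 0 -0.024 0 0 0 0;0 0 -0.03 0 0 0 0;0 0 -0.036 0 0 0 0;0 0 -0.042 0 0 0 0;0 0 -0.047 0 0 0 0;0 0 -0.05 0 0 0 0")

```text
t: 22.27
ee_pos: [0.4275, -0.0548, 0.296]
ee_rot: [0.0, 0.999, -0.035, 0.0]
ft_force: [0.2, 0.0, -2.1]
width: 0.213
grasp_force: 55.0
```

Run:
```python
from h import *
np.set_printoptions(precision=4,suppress=True)
s=get_state();print(s["ee_pos"],s["ft_force"])
im=grab_frame("side");t=grab_frame("top")
f=lambda i,x0,y0:np.clip(cv2.resize(i[y0:y0+100,x0:x0+66],None,fx=6,fy=6,interpolation=2)*1.5,0,255).astype(np.uint8)[:,:,::-1]
cv2.imwrite("pics/g6.png",np.hstack([f(im,250,60),f(t,200,130)]))
```

```text
[ 0.4275 -0.0548  0.296 ] [ 0.1738  0.0493 -2.0952]
```

View pics/g6.png

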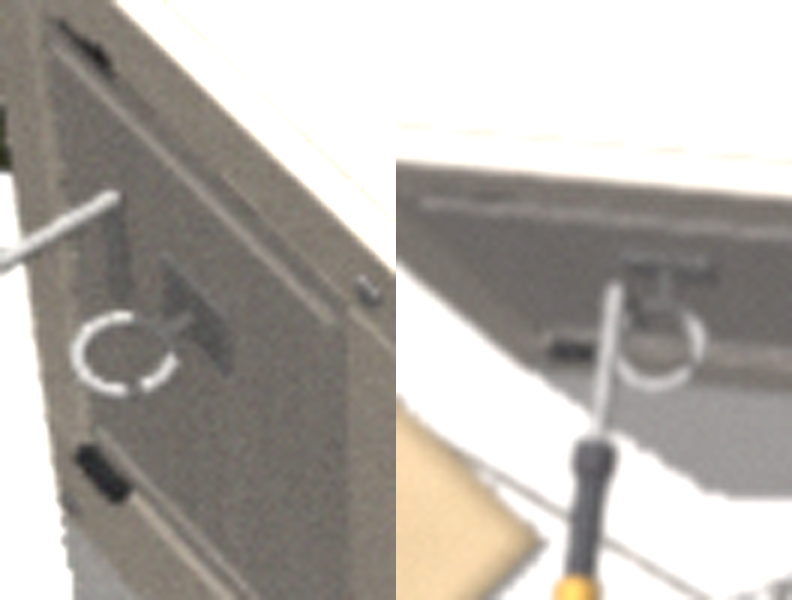

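The flap is upright and shut; the pin (side crop tip (120,290)) is clear above the ring (125,350). Checking for slip in the grip: rod end side (269.7,92.5)/top (236,177.5).

```bash
python3 - <<'E'
from h import *
np.set_printoptions(precision=4,suppress=True)
T=get_state()["ee_pos"]
a=np.radians(-4);R=np.array([[np.cos(a),np.sin(a)],[-np.sin(a),np.cos(a)]])
for u,v,t in(((269.7,92.5),(236,177.5),T),((267,97),(237.5,182),np.array([.4203,-.0561,.2914])),((424,195.7),(399.3,159),np.array([.4795,-.3753,.2779]))):
    p,e=tri(u,v);d=p-t;print(R@d[:2],d[2],e)
E
python3 mv.py .4795 -.3753 .278 -7.4
```

```text
[ 0.1717 -0.0007] -0.002659707758470242 0.0018279033287750476
[ 0.1705 -0.0021] -0.0016527787445176356 0.0012853596271679116
[ 0.1693 -0.0111] -0.0003934966891080416 0.0018005769063605388
d [0.0742 0.316  0.0179] w [ 0.02 -0.06  3.39] t 22.3667 ft [ 0.54  0.16 -0.34]
```

Converted, 3.3 degrees / 180 = 0.0183.

apply_moves(commands="-0.012 0 0 0 0 0 0;-0.024 0.008 0 0 0 0 0;-0.024 0.025 0 0 0 0 0;-0.024 0.05 0 0 0 0 0;-0.024 0.08 0 0 0 0.0056 0;-0.02 0.11 0 0 0 0.0111 0;-0.015 0.145 0 0 0 0.0167 0;-0.01 0.18 0 0 0 0.0183 0;0 0.215 0 0 0 0.0183 0;0.01 0.245 0 0 0 0.0183 0")

```text
t: 23.2
ee_pos: [0.4193, -0.3026, 0.2946]
ee_rot: [0.0, 0.998, -0.065, -0.001]
ft_force: [0.7, -0.5, -0.6]
width: 0.213
grasp_force: 55.0
```

```bash
python3 mv.py .478 -.370 .17 -7.25
```

```text
d [0.067  0.0591 0.1245] w [ 0.03  0.06 -0.17] t 23.2 ft [ 0.67 -0.52 -0.62]
```

apply_moves(commands="0.012 0.012 0.01 0 0 0 0;0.025 0.025 0.025 0 0 0 0;0.04 0.04 0.045 0 0 0 0;0.053 0.052 0.07 0 0 0 0;0.062 0.058 0.095 0 0 0 0;0.067 0.0591 0.115 0 0 0 0;0.067 0.0591 0.1245 0 0 0 0;0.067 0.0591 0.1245 0 0 0 0;0.067 0.0591 0.1245 0 0 0 0;0.067 0.0591 0.1245 0 0 0 0")

```text
t: 24.03
ee_pos: [0.4795, -0.3672, 0.172]
ee_rot: [0.001, 0.998, -0.064, 0.001]
ft_force: [0.1, 0.3, -1.1]
width: 0.214
grasp_force: 55.0
```

```bash
python3 mv.py .478 -.370 .09 -7.25;python3 mv.py .478 -.370 .068 -7.25
```

```text
d [-0.0013  0.0029  0.082 ] w [ 0.05 -0.09 -0.04] t 24.0333 ft [ 0.07  0.29 -1.11]
d [-0.0013  0.0029  0.104 ] w [ 0.05 -0.09 -0.04] t 24.0333 ft [ 0.07  0.29 -1.11]
```

apply_moves(commands="-0.001 0.002 0.01 0 0 0 0;-0.001 0.002 0.025 0 0 0 0;-0.001 0.002 0.04 0 0 0 0;-0.001 0.002 0.055 0 0 0 0;-0.001 0.002 0.065 0 0 0 0;-0.001 0.002 0.07 0 0 0 0;-0.001 0.002 0.07 0 0 0 0;-0.001 0.002 0.07 0 0 0 0;-0.001 0.002 0.07 0 0 0 0;-0.001 0.002 0.07 0 0 0 0")

```text
t: 24.87
ee_pos: [0.4785, -0.3693, 0.1017]
ee_rot: [0.001, 0.998, -0.064, 0.001]
ft_force: [-0.7, -0.1, -0.9]
width: 0.218
grasp_force: 55.0
```

```bash
python3 mv.py .478 -.370 .068 -7.25
```

```text
d [-0.0005  0.0007  0.0337] w [ 0.06 -0.1  -0.06] t 24.8667 ft [-0.75 -0.13 -0.94]
```

apply_moves(commands="-0.0005 0.0007 0.003 0 0 0 0;-0.0005 0.0007 0.007 0 0 0 0;-0.0005 0.0007 0.011 0 0 0 0;-0.0005 0.0007 0.015 0 0 0 0;-0.0005 0.0007 0.018 0 0 0 0;-0.0005 0.0007 0.021 0 0 0 0;-0.0005 0.0007 0.023 0 0 0 0;-0.0005 0.0007 0.025 0 0 0 0;-0.0005 0.0007 0.025 0 0 0 0;-0.0005 0.0007 0.025 0 0 0 0")

```text
t: 25.7
ee_pos: [0.4772, -0.3695, 0.0755]
ee_rot: [-0.0, 0.998, -0.064, -0.0]
ft_force: [0.1, 0.5, -1.1]
width: 0.216
grasp_force: 55.0
```

No contact; it is in the notches. Last few millimetres.

apply_moves(commands="0 0 0.001 0 0 0 0;0 0 0.002 0 0 0 0;0 0 0.003 0 0 0 0;0 0 0.004 0 0 0 0;0 0 0.005 0 0 0 0;0 0 0.006 0 0 0 0;0 0 0.007 0 0 0 0;0 0 0.0075 0 0 0 0;0 0 0.0075 0 0 0 0;0 0 0.0075 0 0 0 0")

```text
t: 26.53
ee_pos: [0.4772, -0.3695, 0.0681]
ee_rot: [-0.0, 0.998, -0.064, -0.0]
ft_force: [1.2, 0.2, -1.1]
width: 0.217
grasp_force: 55.0
```

apply_moves(commands="0 0 0.0003 0 0 0 0;0 0 0.0006 0 0 0 0;0 0 0.0009 0 0 0 0;0 0 0.0012 0 0 0 0;0 0 0.0015 0 0 0 0;0 0 0.0015 0 0 0 0;0 0 0.0015 0 0 0 0;0 0 0.0015 0 0 0 0;0 0 0.0015 0 0 0 0;0 0 0.0015 0 0 0 0")

```text
t: 27.37
ee_pos: [0.4772, -0.3695, 0.0671]
ee_rot: [0.0, 0.998, -0.064, 0.0]
ft_force: [-2.7, 1.7, 5.2]
width: 0.213
grasp_force: 55.0
```

Resting on the notch floors (fz +6 N). Release.

apply_moves(commands="0 0 0 0 0 0 0.25;0 0 0 0 0 0 0.3;0 0 0 0 0 0 0.4;0 0 0 0 0 0 0.6;0 0 0 0 0 0 0.8;0 0 0 0 0 0 1;0 0 0 0 0 0 1;0 0 0 0 0 0 1;0 0 0 0 0 0 1;0 0 0 0 0 0 1")

```text
t: 28.2
ee_pos: [0.4773, -0.3695, 0.0666]
ee_rot: [-0.0, 0.998, -0.064, 0.0]
ft_force: [0.2, 0.6, 0.1]
width: 0.833
grasp_force: 0.0
```

apply_moves(commands="0 0 0 0 0 0 1;0 0 0 0 0 0 1;0 0 -0.005 0 0 0 1;0 0 -0.015 0 0 0 1;0 0 -0.03 0 0 0 1;0 0 -0.05 0 0 0 1;0 0 -0.075 0 0 0 1;0 0 -0.1 0 0 0 1;0 0 -0.12 0 0 0 1;0 0 -0.13 0 0 0 1")

```text
t: 29.03
ee_pos: [0.4788, -0.3703, 0.2008]
ee_rot: [0.002, 0.998, -0.064, 0.002]
ft_force: [-0.2, -0.5, 0.3]
width: 1.004
grasp_force: 0.0
```

```bash
python3 mv.py .32 -.52 .3 -7.25
```

```text
d [-0.1381  0.1689 -0.0994] w [ 0.16 -0.26 -0.04] t 29.0333 ft [-0.22 -0.48  0.34]
```

Back away along the way it came, to clear the view.

apply_moves(commands="-0.012 0.014 -0.01 0 0 0 1;-0.026 0.032 -0.02 0 0 0 1;-0.042 0.05 -0.03 0 0 0 1;-0.058 0.07 -0.042 0 0 0 1;-0.074 0.09 -0.055 0 0 0 1;-0.09 0.11 -0.067 0 0 0 1;-0.106 0.13 -0.08 0 0 0 1;-0.122 0.15 -0.09 0 0 0 1;-0.134 0.165 -0.098 0 0 0 1;-0.138 0.169 -0.099 0 0 0 1")

```text
t: 29.87
ee_pos: [0.3154, -0.5232, 0.2972]
ee_rot: [0.002, 0.998, -0.067, -0.0]
ft_force: [-0.4, -1.2, 0.2]
width: 1.0
grasp_force: 0.0
```

Run:
```python
from h import *
for n in("side","top"):
    a=cv2.imread(f"pics/{n}0.png");b=np.ascontiguousarray(grab_frame(n)[:,:,::-1])
    x0,x1,y0,y1=(295,368,265,320) if n=="side" else (360,382,210,275)
    for im in(a,b):
        m=cv2.inRange(cv2.cvtColor(im,cv2.COLOR_BGR2HSV),(8,70,100),(25,200,255));k=np.zeros_like(m);k[y0:y1,x0:x1]=m[y0:y1,x0:x1]
        c=max(cv2.findContours(k,0,1)[0],key=cv2.contourArea);r=cv2.minAreaRect(c);print(n,np.round(r[0],1),np.round(r[1],1),round(r[2],1),cv2.contourArea(c))
    # all changes elsewhere
    d=(cv2.blur(cv2.absdiff(a,b),(3,3)).max(2)>30).astype(np.uint8)
    for s in sorted(cv2.connectedComponentsWithStats(d)[2][1:].tolist(),key=lambda s:-s[4])[:8]:
        if s[4]>15:print("  diff",s)
print(get_state()["ee_pos"])
```

```text
side [334.8 291.9] [10.4 66.8] 55.3 601.5Traceback (most recent call last):
  File "<stdin>", line 7, in <module>
ValueError: max() iterable argument is empty
```

The arm still blocks the side camera; going back to the start pose.

```bash
python3 mv.py .193 -.621 .249 17.3
```

```text
d [-0.1087  0.114   0.0477] w [  0.12   0.05 -24.91] t 29.9167 ft [ 0.12 -0.39 -0.19]
```

Converted, -24.9 degrees / 180 = -0.1383.

apply_moves(commands="-0.015 0.015 0.006 0 0 -0.0222 1;-0.03 0.031 0.013 0 0 -0.0444 1;-0.045 0.047 0.02 0 0 -0.0667 1;-0.06 0.063 0.027 0 0 -0.0889 1;-0.075 0.079 0.033 0 0 -0.1111 1;-0.09 0.095 0.04 0 0 -0.1333 1;-0.1 0.105 0.044 0 0 -0.1383 1;-0.109 0.114 0.048 0 0 -0.1383 1;-0.109 0.114 0.048 0 0 -0.1383 1;-0.109 0.114 0.048 0 0 -0.1383 1")

```text
t: 30.75
ee_pos: [0.1971, -0.6179, 0.2469]
ee_rot: [-0.001, 0.988, 0.153, 0.0]
ft_force: [0.4, -0.8, -0.4]
width: 1.0
grasp_force: 0.0
```

Run:
```python
from h import *
for n in("side","top"):
    a=cv2.imread(f"pics/{n}0.png");b=np.ascontiguousarray(grab_frame(n)[:,:,::-1])
    x0,x1,y0,y1=(295,368,265,320) if n=="side" else (360,382,210,275)
    for im in(a,b):
        m=cv2.inRange(cv2.cvtColor(im,cv2.COLOR_BGR2HSV),(8,70,100),(25,200,255));k=np.zeros_like(m);k[y0:y1,x0:x1]=m[y0:y1,x0:x1]
        c=max(cv2.findContours(k,0,1)[0],key=cv2.contourArea);r=cv2.minAreaRect(c);print(n,np.round(r[0],1),np.round(r[1],1),round(r[2],1),cv2.contourArea(c))
    d=(cv2.blur(cv2.absdiff(a,b),(3,3)).max(2)>30).astype(np.uint8)
    for s in sorted(cv2.connectedComponentsWithStats(d)[2][1:].tolist(),key=lambda s:-s[4])[:8]:
        if s[4]>15:print("  diff",s)
print(get_state()["ee_pos"])
```

```text
side [334.8 291.9] [10.4 66.8] 55.3 601.5
side [334.5 292.6] [10.2 66.8] 55.3 601.5
  diff [273, 200, 16, 14, 87]
  diff [262, 112, 16, 14, 53]
top [371.1 244.1] [ 8.2 50.7] 6.6 356.0
top [371.2 244.5] [ 8.3 51.5] 6.3 361.0
  diff [532, 365, 57, 15, 311]
  diff [480, 389, 25, 8, 100]
  diff [515, 390, 27, 10, 73]
  diff [272, 215, 14, 10, 51]
  diff [559, 394, 13, 6, 49]
  diff [514, 356, 13, 4, 29]
[ 0.19856678 -0.61769069  0.24786693]
```

```bash
python3 -c "
from h import *
print(onz('side',(281,207),0),onz('top',(279,220),0))
print(close_job())"
```

```text
[ 0.55733024 -0.12585246  0.        ] [ 0.55250823 -0.12774139  0.        ]
the job is handed in; nothing more can be done
None
```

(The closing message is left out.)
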